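# Do up the last lid clamp of a copper boiler

### The arm

A 6-joint arm with a two-finger parallel gripper is mounted at the origin on the work surface. World frame = base frame: x ahead of the robot, y to its left, z up, the work surface at z = 0. Lengths are in m, angles in rad, forces in N, time in s.
With the tool pointing down it reaches from about 0.375 to 0.9 m from the base axis. Payload 3.1 kg.
Tool frame: the origin (TCP) lies at the very end of the fingers, on their centre line; the grasp point (between the pads) lies 19 mm behind it; z points along the fingers, x is the direction in which the jaws open and shut, and the axes are right-handed (so a half turn about z gives the same grasp; the last joint's range is limited). The gripper opens to 87 mm and grips with 3 to 60 N. Pads are 19 mm wide; open, the fingers measure 117 mm over their backs; the gripper's body (75 mm by 190 mm) begins 51 mm behind the grasp point.
Start: joints at [1.115, 0.527, 1.433, -0, 1.181, -0.178], TCP at [0.171, 0.601, 0.223] pointing down, gripper open.
Joint ranges: [-3.08, 3.08], [-0.75, 2.2], [0.22, 2.44], [-1.43, 4.57], [0, 2.65], [-2.85, 2.85]. Speed limits (rad/s): [2.79, 2.79, 3.14, 3.14, 3.14, 3.14].

### API

Orientations are given as a rotation vector (axis times angle).
In Python, from workcell import manip gives the robot as it stands.
- The arm moves only by the tool arm_command, never from a script. Its argument "increments" is a list of rows, each an object with "gripper": the closure in counts, from 0 (fully open) to 255 (shut); "xyz": the shift along the world's x, y, z in mm, a list of three; "rotation": the turn, a rotation vector about the world's x, y, z in rad, a list of three. In form: [{"gripper": gripper, "xyz": [x, y, z], "rotation": [ax, ay, az]}, ...]. A call has 1 to 20 rows; each row is the pose to reach, as a shift and turn from the pose commanded when the call began; what a row does not reach only later rows make up. A row lasts 1/8 s, in which the tool goes at most 62.5 mm and 10.7 degrees, less where a joint would pass 70% of its speed; a pose out of reach is approached as far as the arm can. A call with a gripper value outside its range is refused whole. The fingers move at their own pace and stop on an object; "newtons" is the grip in N (left out, the last holds). Time passes only in rows, so rows that repeat a pose let the fingers close. It gives the time, the measured TCP pose, the force and the opening at its end, in the units of the state.
- manip.state(): the state, without advancing time (a new reading comes with each control period).
- manip.get_image(name): name is "scene" or "top"; returns the picture (400x640x3 uint8, red, green, blue); there is no depth.
- manip.get_calibration(name): a dict with "fov_y" (degrees; the focal length in pixels is half the picture's height over the tangent of half this angle, whatever the lens; pixels are square), "cx", "cy" (the principal point, pixels), "dist" ([k1, k2, p1, p2, k3] as OpenCV has them; the pictures are not rectified), "view" (4x4, takes a point from world to camera coordinates). Camera axes: x right, y up, looking along -z (the intrinsics and any distortion apply to the point x, -y, -z); pixel columns grow to the right and rows downward; lengths in m; the calibration is good to about 2 mm. A picture is of the moment at which its call begins. get_calibration takes no time and is no camera call.
- manip.close_job(): hands the job in, once; it reports no verdict.
The state is a dict: "time": time; "joint_positions": joint angles; "dq": joint speeds; "tau": joint torques, N m; "eef_pos": TCP position; "tool_rot": TCP orientation; "contact_force": force on the tool from outside, world axes, zero at the start; "wrist_torque": the same for the moment, N m; "grip_width": finger opening in m.
Only numpy, scipy, OpenCV 4.12 (cv2) and the standard library are available. Lean on these libraries where they do the work, as an engineer would, in place of code of your own. Each camera call takes 0.05 s, during which the arm holds its last target. There are 200 camera calls.

### The job

The lid of the copper boiler is held by three swing bolts, and one still leans outward, open. Swing it up into its forked lug until it snaps past the spring catch and stands fully home, and only then screw its blue T-handle clockwise (seen from above), a part turn at a time, until it comes to its firm stop. Let go, and leave the other things on the bench where they are.

Things in the scene. Friction and masses are not known exactly. Their poses are not given: they have to be found in the camera images.
- boiler: Upright copper drum, fixed: 230 mm across, 256 mm at the lid's flanges (tops 163 mm up); the low domed lid and its capped neck rise to 218 mm in the middle. Origin under its middle; z up, -x points out through the open clamp. Brass loop handles on the sides reach 155 mm from the axis. Two more clamps, already done up, stand 120 degrees to either side of the open one; leave them.
- bolt_hinge (a point): Pivot of the open swing bolt, fixed on the boiler, 115 mm above the table and 142 mm from the boiler's axis. Axes as the boiler's: -x points outward from the boiler, z up, y along the pivot pin. The bolt leans outward (to -x) when open. The handle swings on an arc about this point, in the plane of x and z; when it leans far, a finger pushing straight inward on it can jam by friction, one that rises along the arc does not.
- fork_top (a point): Top of the forked steel lug on the rim, mid-slot, 55 mm straight above bolt_hinge, same axes. The slot is open outward. The lug is 45 mm wide along y, reaches 26 mm inward and 14 mm outward; the dark housing of the spring catch, level with its top, sticks out to 47 mm on the +y side and 19 mm outward.
- handle_mid (a point): Centre of the blue T-handle bar on the bolt's end, 96 mm from bolt_hinge along the bolt: 70 mm long (its x), 14 thick (its y), 26 high (its z = the bolt's axis, away from the pivot). It turns with the nut. Bolt home: 211 mm above the table. Below the bar a round brass hub, 24 mm across and high. At the start the bar lies within about 0.5 rad of crosswise (along the pivot's y).
- bolt (a joint): Lean of the swing bolt: 0 = upright, home in its fork at a firm stop; grows outward, to 1.05 rad. A stiff pivot (0.16 N m) keeps it where it is left. Between about 0.37 and 0.19 rad the sprung plunger of the catch resists (some 0.4 N m in all, 4 to 5 N at the handle); stopped there it stays leaning. Past that, push on to the stop and the catch keeps it in.
- nut (a joint): Turn of the T-handle nut: 0 = tight, a firm stop; it starts 2.4 to 3.2 rad loose. It falls as the handle is turned clockwise seen from above. It needs about 0.15 N m, more only at the stop, and stays where it is left.
- mortar: Open brass mortar, 90 mm across, 85 mm high, beside the boiler. Loose bystander; origin under its middle, on the table.
- pestle: Brass pestle lying down, 160 mm long along x, 32 mm thick, near the boiler. Loose bystander; origin under its middle, on the table.
- hammer: Hammer with wooden handle, 260 mm long along x, lying down. Loose bystander; origin under its middle, on the table.
- bowl: Copper bowl, 140 mm across, 50 mm high. Loose bystander; origin under its middle, on the table.
- jug: Small closed brass jug, 90 mm across, 160 mm high. Loose bystander; origin under its middle, on the table.
- pan: Small copper pan, 140 mm across, 45 mm high. Loose bystander; origin under its middle, on the table.

How it is judged:
On the way, in this order (a step that is already met when the one before it is completed fails the run):
1. the bolt stands home in its fork, past the catch, while the nut is still loose (value of joint bolt below 0.07 rad and value of joint nut above 1.8 rad), for 0.3 s.
2. the nut is screwed to its stop with the bolt home (value of joint bolt below 0.07 rad and value of joint nut below 0.15 rad), for 0.2 s.
At the end, for the whole second after the job is handed in: The swing bolt stands home in its fork (joint bolt under 0.07 rad) and its T-handle nut is tight (joint nut under 0.15 rad from its stop); the bystanders are at rest, none moved more than 30 mm (all of step 2 and linear speed of each of mortar, pestle, hammer, bowl, jug, pan below 0.02 m/s); the robot touches nothing.
It fails at once if a bystander is moved by more than 30 mm (distance of any of mortar, pestle, hammer, bowl, jug, pan from where it was at the start of the episode above 0.03 m).
It also fails if it takes over 72 s, if anything falls off the work surface, if the arm or the gripper's body presses on something with over 40 N, if the wrist force passes 120 N, or if a joint passes its speed limit or range.

## Working session

There is one attempt and no reset: what is moved stays moved. The work goes in short steps, Python scripts to look and compute and a tool call to move; the robot and the scene stay as the last step left them, time stands still between calls to the robot, and variables do not carry over. Pictures are saved under pics/ and viewed, about 8 in all and at most 12, crops included, and the job is handed in when it is done.

Besides the shell and the picture viewer there is one more tool, called after "Request:" by a JSON object that holds its "method" and its "body". arm_command: Moves the arm, as the interface text tells. Its arguments: {"type":"object","properties":{"increments":{"type":"array","items":{"type":"object","properties":{"gripper":{"type":"number"},"xyz":{"type":"array","items":{"type":"number"}},"rotation":{"type":"array","items":{"type":"number"}}}}},"newtons":{"type":"number"}},"required":["increments"]}

```bash
ls; mkdir -p pics; python3 - <<'E'
from workcell import manip
import cv2
print(manip.state())
for n in("scene","top"):
    cv2.imwrite(f"pics/{n}0.png",manip.get_image(n)[:,:,::-1]); print(n,manip.get_calibration(n))
E
```

```text
pics
{'time': 0.0, 'joint_positions': array([ 1.11449206e+00,  5.28465574e-01,  1.43391362e+00, -2.86236063e-05,
        1.18139749e+00, -1.78481833e-01]), 'dq': array([ 0.00132056, -0.00039739, -0.00049022,  0.00034394,  0.00023771,
       -0.00185169]), 'tau': array([ 7.97938246e-04, -4.40037882e+01, -1.76595819e+01,  6.33594836e-02,
        5.82655391e-02, -1.84570040e-04]), 'eef_pos': array([0.1710504 , 0.60036659, 0.22156841]), 'tool_rot': array([ 2.50681801,  1.89185645, -0.00304203]), 'contact_force': array([-0.6791509 , -0.46727785, -0.4228376 ]), 'wrist_torque': array([ 0.03406127,  0.01123416, -0.013331  ]), 'grip_width': 0.08689529412288012}
scene {'fov_y': 57.53865319294937, 'cx': 316.34116258754625, 'cy': 202.5715579976994, 'dist': array([-0.05107569,  0.        ,  0.        ,  0.        ,  0.        ]), 'view': array([[ 0.68275852,  0.73034342,  0.02095923, -0.37586327],
       [-0.50392366,  0.44993186,  0.73730744,  0.1635492 ],
       [ 0.52905741, -0.51396479,  0.67523214, -1.54744452],
       [ 0.        ,  0.        ,  0.        ,  1.        ]])}
top {'fov_y': 45.4345290739435, 'cx': 314.99057487579125, 'cy': 192.03334136312515, 'dist': array([-0.13831554,  0.        ,  0.        ,  0.        ,  0.        ]), 'view': array([[ 2.50864504e-02, -9.99684301e-01,  1.40330489e-03,
        -3.87873807e-02],
       [ 9.98060206e-01,  2.51256533e-02,  5.69607457e-02,
        -5.76057418e-01],
       [-5.69780222e-02, -2.83601496e-05,  9.98375432e-01,
        -1.61903363e+00],
       [ 0.00000000e+00,  0.00000000e+00,  0.00000000e+00,
         1.00000000e+00]])}
```

View pics/scene0.png

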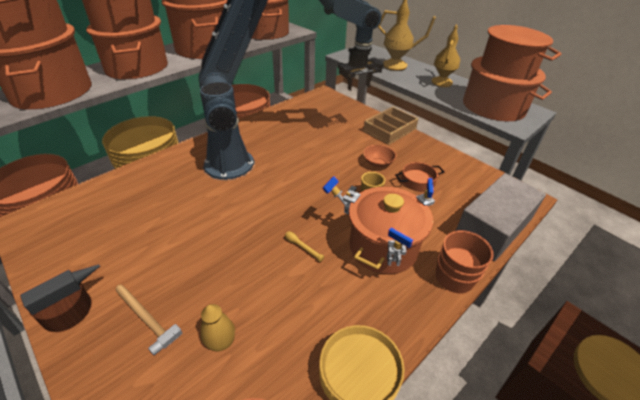

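View pics/top0.png

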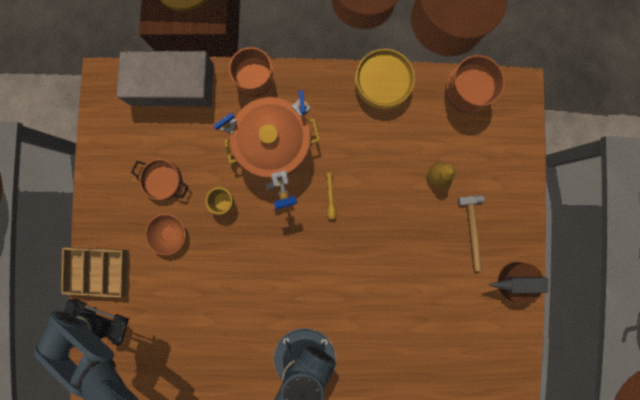

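The open clamp is the one facing the robot: top view (285,203), scene (332,186). The boiler cap is at top (268,133), scene (393,202). The closed handles are at top (226,122) and (302,102). The mortar is close by, at top (219,201), and the pestle is at (331,197).

```bash
cat > h.py <<'E'
import cv2,numpy as np
from workcell import manip
def cal(n):
    c=manip.get_calibration(n); f=200/np.tan(np.radians(c["fov_y"])/2)
    return np.array([[f,0,c["cx"]],[0,f,c["cy"]],[0,0,1]]),c["dist"],np.diag([1,-1,-1,1])@c["view"]
def norm(n,p):
    K,d,V=cal(n); return cv2.undistortPoints(np.array(p,float).reshape(-1,1,2),K,d)[:,0],V
def tri(ps,pt):
    a,V=norm("scene",ps); b,W=norm("top",pt)
    X=cv2.triangulatePoints(V[:3],W[:3],a.T,b.T); return (X[:3]/X[3]).T
def plane(n,p,z):
    a,V=norm(n,p); R=V[:3,:3]; o=-R.T@V[:3,3]; d=np.c_[a,np.ones(len(a))]@R
    return o+d*((z-o[2])/d[:,2])[:,None]
def proj(n,X):
    K,d,V=cal(n); return cv2.projectPoints(np.array(X,float).reshape(-1,3),cv2.Rodrigues(V[:3,:3])[0],V[:3,3],K,d)[0][:,0]
def blobs(im,lo,hi,amin=12):
    m=cv2.inRange(cv2.cvtColor(im,cv2.COLOR_RGB2HSV),lo,hi)
    n,l,s,c=cv2.connectedComponentsWithStats(m)
    out=[]
    for i in range(1,n):
        if s[i,4]>=amin:
            y,x=np.where(l==i); P=np.c_[x,y].astype(float); q=P-P.mean(0); w,v=np.linalg.eigh(np.cov(q.T)); t=q@v[:,1]
            out.append((c[i],s[i,4],P.mean(0)+v[:,1]*t.min(),P.mean(0)+v[:,1]*t.max()))
    return out
BLUE=((108,150,60),(125,255,255))
E
python3 - <<'E'
from h import *
np.set_printoptions(precision=3,suppress=True)
for n in("scene","top"):
    im=cv2.imread(f"pics/{n}0.png")[:,:,::-1].copy()
    for b in blobs(im,*BLUE): print(n,"blue",*b)
    x0,y0,x1,y1=(370,185,415,225) if n=="scene" else (250,115,290,150)
    for b in blobs(im[y0:y1,x0:x1].copy(),(20,120,60),(32,255,255)): print(n,"cap",b[0]+[x0,y0],b[1])
E
python3 - <<'E'
import cv2,numpy as np
a=cv2.imread("pics/scene0.png")[140:280,290:450]; b=cv2.imread("pics/top0.png")[80:250,190:350]
a=cv2.resize(a,None,fx=2.5,fy=2.5,interpolation=cv2.INTER_CUBIC);b=cv2.resize(b,(400,425),interpolation=cv2.INTER_CUBIC)
o=np.zeros((425,800,3),np.uint8);o[:350,:400]=a;o[:,400:]=b;cv2.imwrite("pics/c1.png",o)
E
```

```text
scene blue [329.948 184.515] 97 [334.807 178.671] [325.147 190.291]
scene blue [429.594 187.681] 69 [429.839 178.967] [429.36  196.038]
scene blue [400.012 237.2  ] 165 [410.483 243.556] [389.059 230.551]
scene cap [393.832 200.124] 161
top blue [301.649 102.333] 57 [300.608  91.036] [302.552 112.133]
top blue [223.986 120.643] 70 [231.917 114.886] [215.554 126.763]
top blue [284.621 202.414] 116 [294.823 199.4  ] [275.341 205.155]
top cap [267.71  133.412] 221
```

View pics/c1.png

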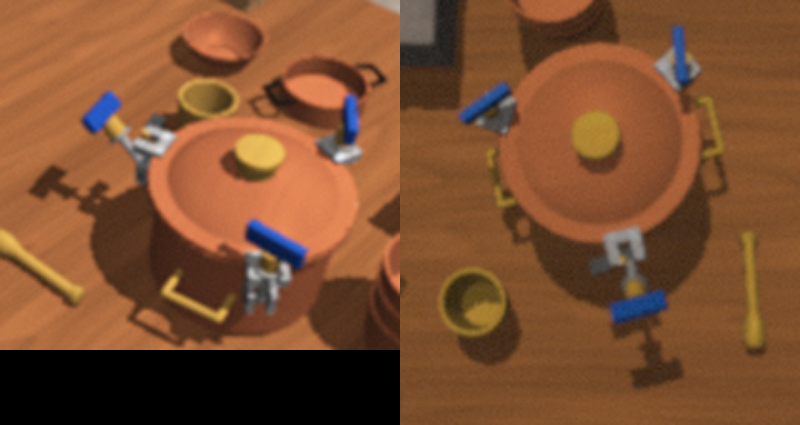

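```bash
python3 - <<'E'
from h import *
np.set_printoptions(precision=4,suppress=True)
H=tri([[329.95,184.5],[429.6,187.7],[400,237.2],[393.8,200.1]],[[284.6,202.4],[224,120.6],[301.65,102.3],[267.7,133.4]])
print(H)
print("bar ends A/B", tri([[334.8,178.7],[325.1,190.3]],[[275.3,205.2],[294.8,199.4]]))
C=plane("top",[[224,120.6],[301.65,102.3]],.211); cap=plane("top",[[267.7,133.4]],.215); print(C,cap)
A=[]
for P in (H,np.vstack([H[:1],C,cap])):
    c=P[3,:2]; d=P[1:3,:2]-c; print("radii",np.linalg.norm(d,axis=1),"az",np.arctan2(d[:,1],d[:,0])); 
    o=H[0,:2]-c; print("open az",np.arctan2(o[1],o[0]),np.linalg.norm(o), "bisector",np.arctan2(*(-(d.sum(0)))[::-1]))
print("ground things: mortar", plane("top",[[219,201]],.085),"pestle",plane("top",[[330,175],[332,217]],.016))
E
```

```text
[[0.5339 0.0692 0.1802]
 [0.7785 0.2603 0.2139]
 [0.8416 0.025  0.2123]
 [0.7415 0.1249 0.2184]]
bar ends A/B [[0.5253 0.0982 0.1836]
 [0.5439 0.0379 0.1796]]
[[0.778  0.2601 0.211 ]
 [0.84   0.0235 0.211 ]] [[0.7403 0.1238 0.215 ]]
radii [0.1404 0.1415] az [ 1.3036 -0.7845]
open az -2.8791286779882896 0.214891593840856 bisector -2.8889984887347127
radii [0.1414 0.1415] az [ 1.3006 -0.7887]
open az -2.8827412965756154 0.21347794412992108 bisector -2.8859407588077457
ground things: mortar [[0.5354 0.2911 0.085 ]] pestle [[ 0.6367 -0.0743  0.016 ]
 [ 0.4929 -0.0845  0.016 ]]
```

Geometry agrees with the given sizes: clamp radii are 141 mm (142 given), the hinge is at (0.604, 0.088, 0.115), and the bolt length comes out at 97 mm (96 given). The lean is about 0.84 rad with the bar nearly crosswise. I'll grip the bar with the tool along the bolt, so I first go above it and tilt.

Request:
{"method": "arm_command", "body": {"increments": [{"gripper":0,"xyz":[0,0,60],"rotation":[0,0,0]},{"gripper":0,"xyz":[70,-137,110],"rotation":[0,0,-0.26]},{"gripper":0,"xyz":[140,-273,110],"rotation":[0,0,-0.52]},{"gripper":0,"xyz":[210,-410,110],"rotation":[0,0,-0.78]},{"gripper":0,"xyz":[279,-546,110],"rotation":[0,0,-1.0365]},{"gripper":0,"xyz":[279,-546,110],"rotation":[0,0,-1.0365]},{"gripper":0,"xyz":[279,-546,110],"rotation":[0,0,-1.0365]},{"gripper":0,"xyz":[279,-546,110],"rotation":[0,0,-1.0365]},{"gripper":0,"xyz":[279,-546,110],"rotation":[0,0,-1.0365]},{"gripper":0,"xyz":[279,-546,110],"rotation":[0,0,-1.0365]},{"gripper":0,"xyz":[279,-546,110],"rotation":[0,0,-1.0365]},{"gripper":0,"xyz":[279,-546,110],"rotation":[0,0,-1.0365]}], "newtons": 25}}

```text
time: 1.6
eef_pos: [0.4522, 0.0517, 0.3324]
tool_rot: [3.116, 0.392, 0.001]
contact_force: [-0.2, 0.3, -0.0]
grip_width: 0.0872
```

Request:
{"method": "arm_command", "body": {"increments": [{"gripper":0,"xyz":[6,1,0],"rotation":[0.043,-0.162,0]},{"gripper":0,"xyz":[12,1,0],"rotation":[0.085,-0.325,0]},{"gripper":0,"xyz":[18,2,-20],"rotation":[0.128,-0.487,0]},{"gripper":0,"xyz":[25,3,-60],"rotation":[0.17,-0.65,0]},{"gripper":0,"xyz":[25,3,-100],"rotation":[0.213,-0.812,0]},{"gripper":0,"xyz":[25,3,-100],"rotation":[0.213,-0.812,0]},{"gripper":0,"xyz":[25,3,-100],"rotation":[0.213,-0.812,0]},{"gripper":0,"xyz":[25,3,-100],"rotation":[0.213,-0.812,0]},{"gripper":0,"xyz":[25,3,-100],"rotation":[0.213,-0.812,0]}]}}

```text
time: 2.72
eef_pos: [0.4779, 0.0697, 0.2387]
tool_rot: [-2.724, -0.374, -1.208]
contact_force: [1.2, 0.2, -1.0]
grip_width: 0.0871
```

```bash
cat > s.py <<'E'
from h import *
from scipy.spatial.transform import Rotation as R
np.set_printoptions(precision=4,suppress=True)
s=manip.state(); M=R.from_rotvec(s["tool_rot"]).as_matrix()
print(s["time"],"q",s["joint_positions"],"tcp",s["eef_pos"],"z",M[:,2],"x",M[:,0],"F",s["contact_force"],"T",s["wrist_torque"],"w",s["grip_width"])
u=np.array([-.967,-.254,0]);hg=np.array([.6037,.0883,.115]);d=s["eef_pos"]-.01*M[:,2]-hg
print("grasp rel hinge: out",d@u,"y",d@[-.254,.967,0],"z",d[2],"r",np.hypot(d@u,d[2]),"ang",np.arctan2(d@u,d[2]),"tool lean",np.arctan2(-M[:,2]@u,-M[2,2]))
E
python3 s.py; python3 - <<'E'
from h import *
a=manip.get_image("scene");b=manip.get_image("top")
print(blobs(a,*BLUE));
a=cv2.resize(a[120:280,270:430],(400,400),interpolation=3);b=cv2.resize(b[110:270,200:360],(400,400),interpolation=3)
cv2.imwrite("pics/c2.png",np.hstack([a,b])[:,:,::-1])
E
```

```text
2.725 q [-0.4353  0.2624  2.3882  1.8926  0.5592 -2.4615] tcp [0.4779 0.0697 0.2387] z [ 0.7088  0.2254 -0.6684] x [0.6472 0.1692 0.7433] F [ 1.2083  0.1779 -1.0059] T [-0.2686  0.471   0.0554] w 0.08713038651256508
grasp rel hinge: out 0.13383236171063118 y 0.013616424463552653 z 0.13036599374476637 r 0.18683252759117103 ang 0.7985177343989079 tool lean 0.8379843365778149
[(array([329.94845361, 184.51546392]), np.int32(97), array([334.80713492, 178.67099537]), array([325.14710722, 190.29096475])), (array([429.55882353, 187.64705882]), np.int32(68), array([429.83374773, 178.96307788]), array([429.29308361, 196.04093744])), (array([399.96319018, 237.14110429]), np.int32(163), array([410.4999882 , 243.52373815]), array([389.06676836, 230.5406294 ]))]
```

View pics/c2.png

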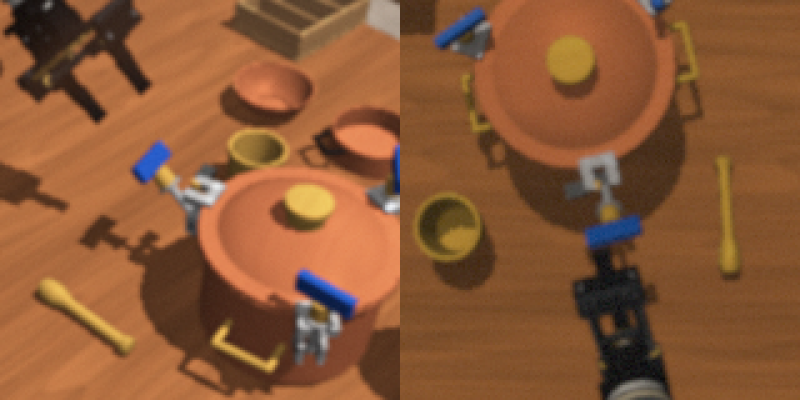

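The handle is untouched, but this steep tilt drives the elbow and wrist near their limits (q3 2.39, wrist close to flipping). I'll go back to vertical and push the bolt with closed fingers along the arc instead.

Request:
{"method": "arm_command", "body": {"increments": [{"gripper":0,"xyz":[0,0,40],"rotation":[-0.043,0.162,0]},{"gripper":255,"xyz":[-7,-1,80],"rotation":[-0.085,0.325,0]},{"gripper":255,"xyz":[-13,-1,100],"rotation":[-0.128,0.487,0]},{"gripper":255,"xyz":[-19,-2,100],"rotation":[-0.17,0.65,0]},{"gripper":255,"xyz":[-25,-3,100],"rotation":[-0.213,0.812,0]},{"gripper":255,"xyz":[-25,-3,100],"rotation":[-0.213,0.812,0]},{"gripper":255,"xyz":[-25,-3,100],"rotation":[-0.213,0.812,0]},{"gripper":255,"xyz":[-25,-3,100],"rotation":[-0.213,0.812,0]},{"gripper":255,"xyz":[-25,-3,100],"rotation":[-0.213,0.812,0]},{"gripper":255,"xyz":[-25,-3,100],"rotation":[-0.213,0.812,0]},{"gripper":255,"xyz":[-25,-3,100],"rotation":[-0.213,0.812,0]}]}}

```text
time: 4.2
eef_pos: [0.4519, 0.0658, 0.3388]
tool_rot: [-3.078, -0.394, 0.012]
contact_force: [-0.5, -0.8, -0.4]
grip_width: 0.0017
```

```bash
python3 s.py
```

```text
4.2 q [-0.1253  0.1635  1.6656  0.0362  1.3294 -0.3885] tcp [0.4519 0.0658 0.3388] z [-0.0122  0.037  -0.9992] x [ 0.9678  0.2516 -0.0025] F [-0.5218 -0.7729 -0.4329] T [-0.1171  0.0258  0.0028] w 0.001702008433240898
grasp rel hinge: out 0.15244056738470696 y 0.016402102409584937 z 0.23375359043671423 r 0.279067854878749 ang 0.577879646995456 tool lean -0.0024059574038398364
```

Request:
{"method": "arm_command", "body": {"increments": [{"gripper":255,"xyz":[7,-16,0],"rotation":[-0.037,-0.012,0]},{"gripper":255,"xyz":[7,-16,-50],"rotation":[-0.037,-0.012,0]},{"gripper":255,"xyz":[7,-16,-100],"rotation":[-0.037,-0.012,0]},{"gripper":255,"xyz":[7,-16,-150],"rotation":[-0.037,-0.012,0]},{"gripper":255,"xyz":[7,-16,-169],"rotation":[-0.037,-0.012,0]},{"gripper":255,"xyz":[25,-11,-169],"rotation":[-0.037,-0.012,0]},{"gripper":255,"xyz":[42,-6,-169],"rotation":[-0.037,-0.012,0]},{"gripper":255,"xyz":[42,-6,-169],"rotation":[-0.037,-0.012,0]},{"gripper":255,"xyz":[42,-6,-169],"rotation":[-0.037,-0.012,0]}], "newtons": 40}}

```text
time: 5.32
eef_pos: [0.4946, 0.0595, 0.17]
tool_rot: [3.116, 0.399, -0.001]
contact_force: [-0.7, -0.6, 0.6]
grip_width: 0.0006
```

```bash
python3 s.py; python3 - <<'E'
from h import *
a=manip.get_image("scene")
print(blobs(a,*BLUE)[0][0])
cv2.imwrite("pics/c3.png",cv2.resize(a[130:240,280:400],(600,550),interpolation=3)[:,:,::-1])
E
```

```text
5.325 q [-0.1047  0.4361  1.8008 -0.0005  0.9053 -0.3594] tcp [0.4946 0.0595 0.17  ] z [-0.0006 -0.0004 -1.    ] x [ 0.9677  0.2523 -0.0007] F [-0.6745 -0.6313  0.5839] T [-0.0576  0.0138 -0.0332] w 0.0006240150284144168
grasp rel hinge: out 0.11283499330297213 y -0.00011600513403416526 z 0.06496663272758767 r 0.1302013789544605 ang 1.0483860359018524 tool lean -0.0006771590749645482
[329.85057471 184.79310345]
```

View pics/c3.png

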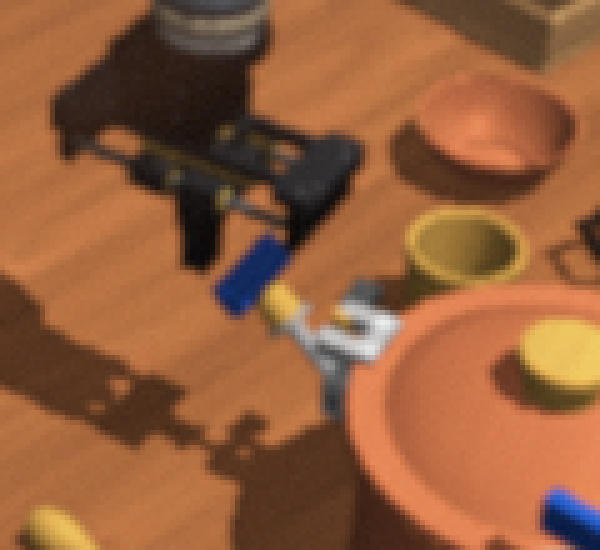

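Request:
{"method": "arm_command", "body": {"increments": [{"gripper":255,"xyz":[6,2,0],"rotation":[0,0,0]},{"gripper":255,"xyz":[12,3,0],"rotation":[0,0,0]},{"gripper":255,"xyz":[17,4.5,4.5],"rotation":[0,0,0]},{"gripper":255,"xyz":[22,6,9],"rotation":[0,0,0]},{"gripper":255,"xyz":[26,7,12],"rotation":[0,0,0]},{"gripper":255,"xyz":[30,8,15],"rotation":[0,0,0]},{"gripper":255,"xyz":[34,9,17.5],"rotation":[0,0,0]},{"gripper":255,"xyz":[38,10,20],"rotation":[0,0,0]}]}}

```text
time: 6.38
eef_pos: [0.5316, 0.0701, 0.1904]
tool_rot: [-3.116, -0.401, 0.006]
contact_force: [-5.5, -0.8, 3.8]
grip_width: 0.0007
```

```bash
python3 s.py; python3 - <<'E'
from h import *
a=manip.get_image("scene");b=manip.get_image("top")
for x in blobs(a,*BLUE)[:1]:print(x)
print(proj("scene",[np.array([.6037,.0883,.115])+.096*np.array([-.967*np.sin(l),-.254*np.sin(l),np.cos(l)]) for l in(.84,.6,.5,.4)]))
E
```

```text
6.375 q [-0.077   0.4527  1.6867 -0.0007  1.0061 -0.3326] tcp [0.5316 0.0701 0.1904] z [-0.004  -0.0003 -1.    ] x [ 0.9674  0.2532 -0.0039] F [-5.4901 -0.7781  3.8194] T [-0.2883  0.8803  0.0678] w 0.0007138987796805718
grasp rel hinge: out 0.07429985257336658 y 0.0007164734202050237 z 0.08543665628517381 r 0.11322495453571592 ang 0.7157909619036021 tool lean -0.003912294127793115
(array([335.26732673, 182.45544554]), np.int32(101), array([339.99866201, 175.99901951]), array([330.52870253, 188.92181811]))
[[329.95562136 184.74145968]
 [334.82709044 183.00438138]
 [337.14205281 182.6915169 ]
 [339.59258003 182.63284844]]
```

Request:
{"method": "arm_command", "body": {"increments": [{"gripper":255,"xyz":[6,1.5,3],"rotation":[0,0,0]},{"gripper":255,"xyz":[11,3,5],"rotation":[0,0,0]},{"gripper":255,"xyz":[15,4,7],"rotation":[0,0,0]},{"gripper":255,"xyz":[20,5,9],"rotation":[0,0,0]},{"gripper":255,"xyz":[25,6.5,11],"rotation":[0,0,0]},{"gripper":255,"xyz":[30,8,13],"rotation":[0,0,0]},{"gripper":255,"xyz":[35,9,14],"rotation":[0,0,0]},{"gripper":255,"xyz":[40,10.5,15],"rotation":[0,0,0]},{"gripper":255,"xyz":[45,12,16],"rotation":[0,0,0]},{"gripper":255,"xyz":[50,13,16.5],"rotation":[0,0,0]},{"gripper":255,"xyz":[53,14,17],"rotation":[0,0,0]},{"gripper":255,"xyz":[55,14.5,17],"rotation":[0,0,0]},{"gripper":255,"xyz":[55,14.5,17],"rotation":[0,0,0]}]}}

```text
time: 8.1
eef_pos: [0.5874, 0.0844, 0.2068]
tool_rot: [3.116, 0.401, -0.004]
contact_force: [-3.6, -1.2, 2.3]
grip_width: 0.0003
```

```bash
python3 s.py; python3 - <<'E'
from h import *
a=manip.get_image("scene");b=manip.get_image("top")
print(blobs(a,*BLUE)[0]); print(blobs(b,*BLUE))
L=[np.array([.6037,.0883,.115])+.096*np.array([-.967*np.sin(l),-.254*np.sin(l),np.cos(l)]) for l in(.2,.1,0)]
print(proj("scene",L),proj("top",L))
E
```

```text
8.1 q [-0.0451  0.5041  1.529  -0.0007  1.111  -0.3006] tcp [0.5874 0.0844 0.2068] z [-0.0025 -0.0005 -1.    ] x [ 0.9675  0.253  -0.0025] F [-3.6065 -1.2065  2.3094] T [-0.2972  0.7792 -0.0048] w 0.0003245975354014603
grasp rel hinge: out 0.016762912234900045 y 0.00038407198689595747 z 0.10176830297613206 r 0.10313962728862641 ang 0.16325055835480054 tool lean -0.0025446937991003534
(array([350.20689655, 184.29885057]), np.int32(87), array([354.62887743, 176.78168669]), array([345.57985946, 192.16460058]))
[(array([301.67272727, 102.76363636]), np.int32(55), array([300.57338775,  91.94175249]), array([302.71552246, 113.02889861])), (array([223.64935065, 120.83116883]), np.int32(77), array([231.94440666, 114.9219608 ]), array([214.99658256, 126.99520276]))]
[[344.79707574 183.29372636]
 [347.4943601  184.01303799]
 [350.21456857 184.98576028]] [[279.53180117 184.73566836]
 [278.7915421  181.65495667]
 [278.06768676 178.56706968]]
```

Request:
{"method": "arm_command", "body": {"increments": [{"gripper":255,"xyz":[2,0.5,0],"rotation":[0,0,0]},{"gripper":255,"xyz":[4,1,0],"rotation":[0,0,0]},{"gripper":255,"xyz":[6,1.5,0],"rotation":[0,0,0]},{"gripper":255,"xyz":[6,1.5,0],"rotation":[0,0,0]},{"gripper":255,"xyz":[6,1.5,0],"rotation":[0,0,0]}]}}

```text
time: 8.82
eef_pos: [0.5886, 0.0851, 0.2068]
tool_rot: [3.115, 0.402, -0.02]
contact_force: [-14.0, -4.3, 9.7]
grip_width: 0.0008
```

```bash
python3 s.py; python3 - <<'E'
from h import *
print(blobs(manip.get_image("scene"),*BLUE)[0])
E
```

```text
8.825 q [-0.0426  0.51    1.5173 -0.0033  1.1269 -0.2978] tcp [0.5886 0.0851 0.2068] z [-0.0128 -0.0024 -0.9999] x [ 0.9672  0.2539 -0.013 ] F [-13.9824  -4.2772   9.7363] T [-0.8055  2.4859  0.1268] w 0.0007827181159273404
grasp rel hinge: out 0.015245518021565268 y 0.0007282867125937562 z 0.10182725421351206 r 0.10296220432959408 ang 0.14861553602925337 tool lean -0.012952543121636666
(array([350.38888889, 184.23333333]), np.int32(90), array([355.26233346, 176.53313207]), array([345.4581029 , 192.02413589]))
```

The bolt met a firm stop: 6 mm commanded gave 1.2 mm of travel and 14 N, and the handle pixel matches lean 0. Next I back off, rise and look.

Request:
{"method": "arm_command", "body": {"increments": [{"gripper":255,"xyz":[-15,-4,0],"rotation":[0,0,0]},{"gripper":255,"xyz":[-50,-13,0],"rotation":[0,0,0]},{"gripper":255,"xyz":[-90,-23,40],"rotation":[0,0,0]},{"gripper":0,"xyz":[-120,-31,90],"rotation":[0,0,0]},{"gripper":0,"xyz":[-120,-31,90],"rotation":[0,0,0]},{"gripper":0,"xyz":[-120,-31,90],"rotation":[0,0,0]}]}}

```text
time: 9.62
eef_pos: [0.4757, 0.0552, 0.2973]
tool_rot: [3.116, 0.4, 0.006]
contact_force: [0.0, -0.0, -0.4]
grip_width: 0.0228
```

```bash
python3 s.py; python3 - <<'E'
from h import *
a=manip.get_image("scene");b=manip.get_image("top")
A=blobs(a,*BLUE);B=blobs(b,*BLUE);print(A);print(B)
A=A[0];B=B[-1]
print(tri([A[0]],[B[0]]),plane("top",[B[0],B[2],B[3]],.222))
a=cv2.resize(a[120:280,270:430],(400,400),interpolation=3);b=cv2.resize(b[110:270,200:360],(400,400),interpolation=3)
cv2.imwrite("pics/c4.png",np.hstack([a,b])[:,:,::-1])
E
```

```text
9.625 q [-0.1189  0.2353  1.6907  0.0007  1.2117 -0.3743] tcp [0.4757 0.0552 0.2973] z [ 0.0039  0.0002 -1.    ] x [0.9676 0.2524 0.0038] F [ 0.0258 -0.0178 -0.3777] T [-0.1022  0.0424 -0.0065] w 0.02279931109554348
grasp rel hinge: out 0.13221990164288683 y 0.000467859960336238 z 0.19232922667579383 r 0.23339373133004998 ang 0.6022646024728631 tool lean 0.003825752548683628
[(array([350.725 , 184.1625]), np.int32(80), array([355.87826053, 176.91345682]), array([345.43761867, 191.60020965])), (array([429.5942029 , 187.68115942]), np.int32(69), array([429.8386958 , 178.96741577]), array([429.35971984, 196.03815144])), (array([400.01807229, 237.22891566]), np.int32(166), array([410.46584525, 243.59389252]), array([389.05551479, 230.55032253]))]
[(array([301.68518519, 102.94444444]), np.int32(54), array([300.47337364,  91.94783486]), array([302.69889547, 112.14337996])), (array([223.54285714, 121.02857143]), np.int32(70), array([231.92292835, 114.89470493]), array([215.13420857, 127.18335537])), (array([278.4084507 , 178.70422535]), np.int32(71), array([289.23255723, 175.89655153]), array([267.85516906, 181.44164969]))]
[[0.60397726 0.08791347 0.21463658]] [[0.60239446 0.08640255 0.222     ]
 [0.61164547 0.05415481 0.222     ]
 [0.59337921 0.11786395 0.222     ]]
```

View pics/c4.png

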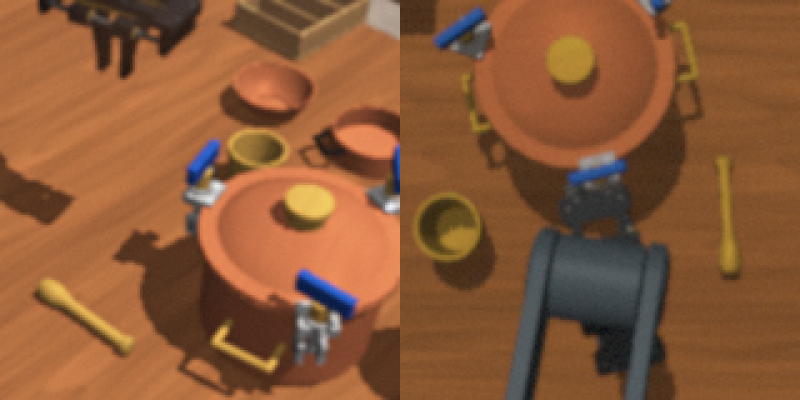

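The bolt stands home: the handle centre measures (0.604, 0.088, 0.215), matching the prediction. I now move above the bar and descend with the jaws part open.

Request:
{"method": "arm_command", "body": {"increments": [{"gripper":130,"xyz":[40,10,0],"rotation":[0,0,0.01]},{"gripper":130,"xyz":[85,22,0],"rotation":[0,0,0.02]},{"gripper":130,"xyz":[128,33,0],"rotation":[0,0,0.02]},{"gripper":130,"xyz":[128,33,0],"rotation":[0,0,0.02]},{"gripper":130,"xyz":[128,33,0],"rotation":[0,0,0.02]},{"gripper":130,"xyz":[128,33,-40],"rotation":[0,0,0.02]},{"gripper":130,"xyz":[128,33,-65],"rotation":[0,0,0.02]},{"gripper":130,"xyz":[128,33,-85],"rotation":[0,0,0.02]},{"gripper":130,"xyz":[128,33,-96],"rotation":[0,0,0.02]},{"gripper":130,"xyz":[128,33,-96],"rotation":[0,0,0.02]},{"gripper":130,"xyz":[128,33,-96],"rotation":[0,0,0.02]}], "newtons": 40}}

```text
time: 11.1
eef_pos: [0.6029, 0.0881, 0.2019]
tool_rot: [3.112, 0.431, 0.003]
contact_force: [0.1, 0.0, -0.1]
grip_width: 0.0427
```

```bash
python3 s.py
```

```text
11.1 q [-0.0382  0.5288  1.4965  0.0001  1.1143 -0.3137] tcp [0.6029 0.0881 0.2019] z [ 0.002  0.    -1.   ] x [0.9623 0.272  0.0019] F [ 0.1363  0.0397 -0.081 ] T [-0.0061  0.0999 -0.0313] w 0.0427017568807524
grasp rel hinge: out 0.0008267962307136667 y -4.432805261128923e-06 z 0.09693365354423837 r 0.09693717956203161 ang 0.008529299689699696 tool lean 0.001939018557476923
```

Request:
{"method": "arm_command", "body": {"increments": [{"gripper":255,"xyz":[0,0,0],"rotation":[0,0,0]},{"gripper":255,"xyz":[0,0,0],"rotation":[0,0,0]},{"gripper":255,"xyz":[0,0,0],"rotation":[0,0,0]},{"gripper":255,"xyz":[0,0,0],"rotation":[0,0,0]},{"gripper":255,"xyz":[0,0,0],"rotation":[0,0,0]},{"gripper":255,"xyz":[0,0,0],"rotation":[0,0,-0.1]},{"gripper":255,"xyz":[0,0,0],"rotation":[0,0,-0.2]},{"gripper":255,"xyz":[0,0,0],"rotation":[0,0,-0.3]},{"gripper":255,"xyz":[0,0,0],"rotation":[0,0,-0.3]}]}}

```text
time: 12.22
eef_pos: [0.6027, 0.0882, 0.2012]
tool_rot: [-3.141, 0.038, -0.001]
contact_force: [0.4, 0.2, 0.8]
grip_width: 0.0137
```

```bash
python3 s.py
```

```text
12.225 q [-0.0381  0.5299  1.4969  0.0002  1.114  -0.0143] tcp [0.6027 0.0882 0.2012] z [ 0.0008  0.0001 -1.    ] x [ 0.9997 -0.0239  0.0008] F [0.3915 0.1975 0.7749] T [-0.1068  0.0313 -0.1213] w 0.013709298772832404
grasp rel hinge: out 0.0010299372833948775 y 0.00015197308051440609 z 0.09617594677822373 r 0.09618146136078122 ang 0.010708477009585863 tool lean 0.0008304931595937036
```

Request:
{"method": "arm_command", "body": {"increments": [{"gripper":255,"xyz":[0,0,0],"rotation":[0,0,-0.13]},{"gripper":255,"xyz":[0,0,0],"rotation":[0,0,-0.26]},{"gripper":255,"xyz":[0,0,0],"rotation":[0,0,-0.39]},{"gripper":255,"xyz":[0,0,0],"rotation":[0,0,-0.52]},{"gripper":255,"xyz":[0,0,0],"rotation":[0,0,-0.65]},{"gripper":255,"xyz":[0,0,0],"rotation":[0,0,-0.78]},{"gripper":255,"xyz":[0,0,0],"rotation":[0,0,-0.91]},{"gripper":255,"xyz":[0,0,0],"rotation":[0,0,-1.04]},{"gripper":255,"xyz":[0,0,0],"rotation":[0,0,-1.17]},{"gripper":255,"xyz":[0,0,0],"rotation":[0,0,-1.3]},{"gripper":255,"xyz":[0,0,0],"rotation":[0,0,-1.3]}]}}

```text
time: 13.6
eef_pos: [0.6025, 0.0883, 0.2012]
tool_rot: [-2.479, 1.929, -0.0]
contact_force: [0.5, 0.8, 1.9]
grip_width: 0.0136
```

```bash
python3 s.py; python3 - <<'E'
from h import *
A=blobs(manip.get_image("scene"),*BLUE);print(A[0])
E
```

```text
13.6 q [-0.0378  0.5299  1.4968  0.0001  1.1147  1.2844] tcp [0.6025 0.0883 0.2012] z [ 0.0002  0.0001 -1.    ] x [ 0.2459 -0.9693 -0.0001] F [0.5183 0.7587 1.8668] T [ 0.0476  0.1759 -0.1434] w 0.013559475301776935
grasp rel hinge: out 0.0011813842946084762 y 0.00031793343190884084 z 0.09618575203767492 r 0.09619300683472075 ang 0.012281703567183154 tool lean 0.00022353113031566054
(array([429.5942029 , 187.68115942]), np.int32(69), array([429.8386958 , 178.96741577]), array([429.35971984, 196.03815144]))
```

Request:
{"method": "arm_command", "body": {"increments": [{"gripper":255,"xyz":[0,0,0],"rotation":[0,0,-0.12]},{"gripper":255,"xyz":[0,0,0],"rotation":[0,0,-0.24]},{"gripper":255,"xyz":[0,0,0],"rotation":[0,0,-0.36]},{"gripper":255,"xyz":[0,0,0],"rotation":[0,0,-0.48]},{"gripper":255,"xyz":[0,0,0],"rotation":[0,0,-0.6]},{"gripper":255,"xyz":[0,0,0],"rotation":[0,0,-0.7]},{"gripper":255,"xyz":[0,0,0],"rotation":[0,0,-0.7]}]}}

```text
time: 14.52
eef_pos: [0.6025, 0.0884, 0.2012]
tool_rot: [-1.668, 2.662, 0.0]
contact_force: [-0.8, 1.8, 2.2]
grip_width: 0.0136
```

```bash
python3 s.py|head -1
```

```text
14.525 q [-0.0378  0.53    1.4966  0.0003  1.1149  1.9839] tcp [0.6025 0.0884 0.2012] z [ 0.0001  0.0002 -1.    ] x [-0.4358 -0.9    -0.0002] F [-0.7607  1.7862  2.2239] T [ 0.234   0.1942 -0.1558] w 0.013634686914161465
```

Request:
{"method": "arm_command", "body": {"increments": [{"gripper":255,"xyz":[0,0,0],"rotation":[0,0,-0.1]},{"gripper":255,"xyz":[0,0,0],"rotation":[0,0,-0.2]},{"gripper":255,"xyz":[0,0,0],"rotation":[0,0,-0.25]},{"gripper":255,"xyz":[0,0,0],"rotation":[0,0,-0.25]}]}}

```text
time: 15.02
eef_pos: [0.6025, 0.0884, 0.2012]
tool_rot: [-1.324, 2.849, 0.0]
contact_force: [-0.2, 2.1, 1.9]
grip_width: 0.0136
```

```bash
python3 s.py|head -1
```

```text
15.025 q [-0.0377  0.53    1.4966  0.0002  1.1149  2.2337] tcp [0.6025 0.0884 0.2012] z [ 0.0001  0.0002 -1.    ] x [-0.6448 -0.7644 -0.0002] F [-0.2453  2.0738  1.9487] T [0.3167 0.135  0.0782] w 0.013617507355889739
```

Request:
{"method": "arm_command", "body": {"increments": [{"gripper":255,"xyz":[0,0,0],"rotation":[0,0,-0.1]},{"gripper":255,"xyz":[0,0,0],"rotation":[0,0,-0.2]},{"gripper":255,"xyz":[0,0,0],"rotation":[0,0,-0.2]}]}}

```text
time: 15.4
eef_pos: [0.6026, 0.0884, 0.2012]
tool_rot: [-1.032, 2.967, 0.001]
contact_force: [-1.2, 2.0, 2.3]
grip_width: 0.0134
```

```bash
python3 s.py|head -1
```

```text
15.4 q [-0.0378  0.5301  1.4965  0.0004  1.115   2.4339] tcp [0.6026 0.0884 0.2012] z [ 0.0001  0.0004 -1.    ] x [-0.784  -0.6208 -0.0003] F [-1.1946  2.0478  2.3493] T [ 0.3851  0.1672 -0.1046] w 0.01336634400550608
```

Request:
{"method": "arm_command", "body": {"increments": [{"gripper":255,"xyz":[0,0,0],"rotation":[0,0,-0.1]},{"gripper":255,"xyz":[0,0,0],"rotation":[0,0,-0.18]},{"gripper":255,"xyz":[0,0,0],"rotation":[0,0,-0.18]}]}}

```text
time: 15.78
eef_pos: [0.6027, 0.0882, 0.2012]
tool_rot: [-0.768, 3.046, -0.002]
contact_force: [-0.9, 1.8, 3.8]
grip_width: 0.0147
```

```bash
python3 s.py|head -1
```

```text
15.775 q [-0.0374  0.5301  1.4964 -0.0011  1.1148  2.6109] tcp [0.6027 0.0882 0.2012] z [ 0.0003 -0.001  -1.    ] x [-0.8806 -0.4739  0.0002] F [-0.9065  1.8168  3.7701] T [0.3167 0.0963 1.0779] w 0.014685974473014582
```

The torque rose sharply to 1.08 N m after about 2.9 rad, which looks like the stop. I'll release, rise, and check the bar angle; then regrip a half turn back to confirm.

Request:
{"method": "arm_command", "body": {"increments": [{"gripper":130,"xyz":[0,0,0],"rotation":[0,0,0.08]},{"gripper":130,"xyz":[0,0,0],"rotation":[0,0,0.08]},{"gripper":130,"xyz":[0,0,0],"rotation":[0,0,0.08]},{"gripper":130,"xyz":[0,0,0],"rotation":[0,0,0.08]},{"gripper":130,"xyz":[0,0,30],"rotation":[0,0,0.08]},{"gripper":130,"xyz":[0,0,80],"rotation":[0,0,0.08]},{"gripper":130,"xyz":[-60,-16,100],"rotation":[0,0,0.23]},{"gripper":130,"xyz":[-120,-32,100],"rotation":[0,0,0.4]},{"gripper":130,"xyz":[-128,-33,100],"rotation":[0,0,0.58]},{"gripper":130,"xyz":[-128,-33,100],"rotation":[0,0,0.58]}]}}

```text
time: 17.02
eef_pos: [0.4738, 0.055, 0.3015]
tool_rot: [-1.594, 2.707, -0.001]
contact_force: [0.2, 1.4, 0.4]
grip_width: 0.0428
```

```bash
python3 s.py|head -1; python3 - <<'E'
from h import *
a=manip.get_image("scene");b=manip.get_image("top")
A=blobs(a,*BLUE);B=blobs(b,*BLUE)
print(A[0],B[-1])
P=plane("top",[B[-1][0],B[-1][2],B[-1][3]],.222);d=P[2]-P[1]; print(P,"az",np.arctan2(d[1],d[0]))
q=plane("scene",[A[0][2],A[0][3]],.215);d=q[1]-q[0];print("scene az",np.arctan2(d[1],d[0]),tri([A[0][0]],[B[-1][0]]))
a=cv2.resize(a[120:280,270:430],(400,400),interpolation=3);b=cv2.resize(b[110:270,200:360],(400,400),interpolation=3)
cv2.imwrite("pics/c5.png",np.hstack([a,b])[:,:,::-1])
E
```

```text
17.025 q [-0.1191  0.2293  1.6866 -0.0003  1.225   1.9583] tcp [0.4738 0.055  0.3015] z [ 0.0007 -0.0004 -1.    ] x [-0.4851 -0.8745 -0.    ] F [0.235  1.3622 0.3847] T [-0.0702  0.1456 -0.0177] w 0.04278488250044329
(array([350.50847458, 184.59322034]), np.int32(59), array([352.55566029, 175.8954166 ]), array([348.501978  , 193.11814962])) (array([278.05882353, 179.14705882]), np.int32(68), array([287.52480584, 173.23867812]), array([269.35992636, 184.57664812]))
[[0.60103628 0.08741257 0.222     ]
 [0.61952328 0.05951212 0.222     ]
 [0.5840655  0.11304702 0.222     ]] az 2.1557907688814923
scene az -0.9678056467708931 [[0.60270334 0.08901431 0.21151781]]
```

View pics/c5.png

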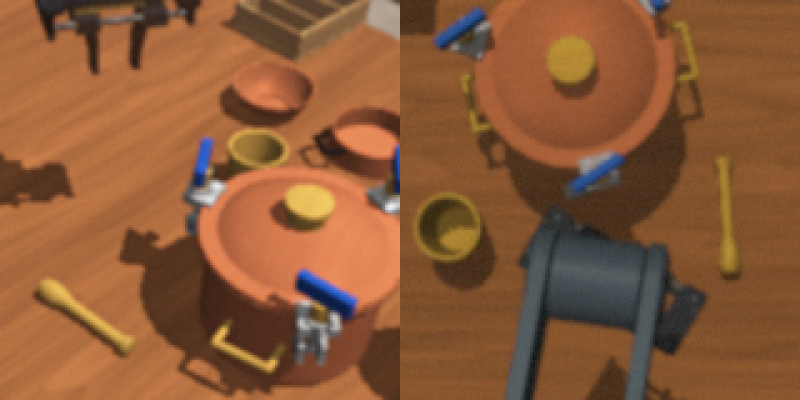

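The bar now lies at azimuth about 2.16 rad, so the nut turned about 2.83 rad and the tool then slipped about 0.1 rad against the stop. The bolt is still home. I'll regrip square and twist to confirm the stop.

Request:
{"method": "arm_command", "body": {"increments": [{"gripper":130,"xyz":[40,10,0],"rotation":[0,0,-0.15]},{"gripper":130,"xyz":[85,22,0],"rotation":[0,0,-0.3]},{"gripper":130,"xyz":[129,33,0],"rotation":[0,0,-0.47]},{"gripper":130,"xyz":[129,33,0],"rotation":[0,0,-0.47]},{"gripper":130,"xyz":[129,33,0],"rotation":[0,0,-0.47]},{"gripper":130,"xyz":[129,33,-40],"rotation":[0,0,-0.47]},{"gripper":130,"xyz":[129,33,-70],"rotation":[0,0,-0.47]},{"gripper":130,"xyz":[129,33,-90],"rotation":[0,0,-0.47]},{"gripper":130,"xyz":[129,33,-100],"rotation":[0,0,-0.47]},{"gripper":130,"xyz":[129,33,-100],"rotation":[0,0,-0.47]},{"gripper":255,"xyz":[129,33,-100],"rotation":[0,0,-0.47]},{"gripper":255,"xyz":[129,33,-100],"rotation":[0,0,-0.47]},{"gripper":255,"xyz":[129,33,-100],"rotation":[0,0,-0.47]},{"gripper":255,"xyz":[129,33,-100],"rotation":[0,0,-0.47]},{"gripper":255,"xyz":[129,33,-100],"rotation":[0,0,-0.47]}]}}

```text
time: 19.0
eef_pos: [0.6034, 0.0879, 0.2014]
tool_rot: [0.925, -3.002, 0.001]
contact_force: [-1.2, -1.2, 3.0]
grip_width: 0.0135
```

```bash
python3 s.py|head -1
```

```text
19.0 q [-0.038   0.531   1.4939 -0.0009  1.117   2.5064] tcp [0.6034 0.0879 0.2014] z [-0.0003 -0.0008 -1.    ] x [-0.8267 -0.5627  0.0007] F [-1.2268 -1.1538  2.9812] T [-0.1069  0.4031  0.2158] w 0.013454201990150396
```

Request:
{"method": "arm_command", "body": {"increments": [{"gripper":255,"xyz":[0,0,0],"rotation":[0,0,-0.05]},{"gripper":255,"xyz":[0,0,0],"rotation":[0,0,-0.1]},{"gripper":255,"xyz":[0,0,0],"rotation":[0,0,-0.13]},{"gripper":255,"xyz":[0,0,0],"rotation":[0,0,-0.13]},{"gripper":255,"xyz":[0,0,0],"rotation":[0,0,-0.13]}]}}

```text
time: 19.62
eef_pos: [0.6037, 0.0877, 0.2014]
tool_rot: [0.729, -3.056, 0.002]
contact_force: [-1.8, -2.4, 4.8]
grip_width: 0.0152
```

```bash
python3 s.py|head -1
```

```text
19.625 q [-0.0381  0.5311  1.4937 -0.0014  1.1165  2.6357] tcp [0.6037 0.0877 0.2014] z [ 0.0003 -0.0012 -1.    ] x [-0.8923 -0.4514  0.0003] F [-1.7842 -2.4182  4.7832] T [-0.4838  0.42    1.0248] w 0.01519683590261606
```

The stop is confirmed: 1.02 N m within 0.13 rad, with the jaws pried open by the bar. Releasing and retreating.

Request:
{"method": "arm_command", "body": {"increments": [{"gripper":255,"xyz":[0,0,0],"rotation":[0,0,0.12]},{"gripper":130,"xyz":[0,0,0],"rotation":[0,0,0.12]},{"gripper":130,"xyz":[0,0,0],"rotation":[0,0,0.12]},{"gripper":130,"xyz":[0,0,0],"rotation":[0,0,0.12]},{"gripper":130,"xyz":[0,0,0],"rotation":[0,0,0.12]},{"gripper":130,"xyz":[0,0,30],"rotation":[0,0,0.12]},{"gripper":130,"xyz":[0,0,80],"rotation":[0,0,0.12]},{"gripper":130,"xyz":[-60,-16,100],"rotation":[0,0,0.12]},{"gripper":130,"xyz":[-120,-32,100],"rotation":[0,0,0.12]},{"gripper":130,"xyz":[-130,-33,100],"rotation":[0,0,0.12]},{"gripper":130,"xyz":[-130,-33,100],"rotation":[0,0,0.12]},{"gripper":130,"xyz":[-130,-33,100],"rotation":[0,0,0.12]}]}}

```text
time: 21.12
eef_pos: [0.4755, 0.0551, 0.3013]
tool_rot: [-0.908, 3.005, -0.001]
contact_force: [0.5, -0.3, 0.6]
grip_width: 0.0428
```

```bash
python3 s.py|head -1; python3 - <<'E'
from h import *
a=manip.get_image("scene");b=manip.get_image("top")
A=blobs(a,*BLUE);B=blobs(b,*BLUE)
P=plane("top",[B[-1][2],B[-1][3]],.222);d=P[1]-P[0]; print("az",np.arctan2(d[1],d[0]))
q=plane("scene",[A[0][2],A[0][3]],.215);d=q[1]-q[0];print("scene az",np.arctan2(d[1],d[0]),tri([A[0][0]],[B[-1][0]]))
cv2.imwrite("pics/f.png",a[:,:,::-1])
# bystander change vs. first picture
for n,i in(("scene",a),("top",b)):
    D=cv2.absdiff(i,cv2.imread(f"pics/{n}0.png")[:,:,::-1]).max(2)>60
    print(n,[(tuple(s[:4])) for s in cv2.connectedComponentsWithStats(D.astype(np.uint8))[2][1:] if s[4]>25])
E
```

```text
21.125 q [-0.1186  0.2316  1.6839  0.      1.224   2.4359] tcp [0.4755 0.0551 0.3013] z [ 0.0021 -0.0002 -1.    ] x [-0.8326 -0.5539 -0.0016] F [ 0.4552 -0.3041  0.5774] T [-0.0143  0.135   0.0015] w 0.04281031165145012
az 2.166104063512476
scene az -0.9650092835617023 [[0.60214684 0.09033475 0.21051577]]
scene [(np.int32(243), np.int32(0), np.int32(13), np.int32(3)), (np.int32(267), np.int32(0), np.int32(16), np.int32(4)), (np.int32(347), np.int32(0), np.int32(35), np.int32(75)), (np.int32(254), np.int32(4), np.int32(59), np.int32(46)), (np.int32(201), np.int32(8), np.int32(50), np.int32(62)), (np.int32(292), np.int32(43), np.int32(12), np.int32(21)), (np.int32(326), np.int32(50), np.int32(18), np.int32(9)), (np.int32(310), np.int32(57), np.int32(5), np.int32(14)), (np.int32(340), np.int32(69), np.int32(15), np.int32(8)), (np.int32(243), np.int32(84), np.int32(17), np.int32(12)), (np.int32(304), np.int32(85), np.int32(47), np.int32(65)), (np.int32(235), np.int32(91), np.int32(36), np.int32(24)), (np.int32(202), np.int32(99), np.int32(7), np.int32(8)), (np.int32(285), np.int32(105), 
[... 647 characters left out ...]
2(207), np.int32(18), np.int32(13))]
top [(np.int32(269), np.int32(172), np.int32(21), np.int32(14)), (np.int32(275), np.int32(185), np.int32(22), np.int32(22)), (np.int32(172), np.int32(198), np.int32(126), np.int32(202)), (np.int32(292), np.int32(208), np.int32(23), np.int32(65)), (np.int32(285), np.int32(216), np.int32(10), np.int32(10)), (np.int32(297), np.int32(223), np.int32(6), np.int32(11)), (np.int32(69), np.int32(299), np.int32(69), np.int32(101)), (np.int32(329), np.int32(373), np.int32(14), np.int32(27)), (np.int32(155), np.int32(377), np.int32(23), np.int32(20)), (np.int32(136), np.int32(378), np.int32(12), np.int32(11)), (np.int32(151), np.int32(395), np.int32(9), np.int32(5))]
```

View pics/f.png

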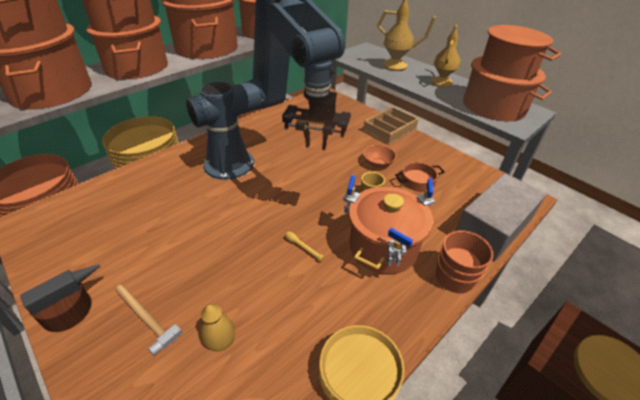

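The final picture shows the handle upright at (351,185), the bar angle unchanged at 2.17 rad, the gripper clear, and the bystanders where they were.

```bash
python3 -c "
from workcell import manip
print(manip.close_job())"
```

```text
the job is handed in; nothing more can be done
None
```

The swing bolt stands home in its fork and its T-handle is screwed to the firm stop. I handed the job in at about 21 s on the robot's clock; it reports no verdict.

- **Abandoned first approach:** I first tried to grip the bar with the tool tilted along the bolt, but the elbow and wrist came close to their limits. I backed out without touching anything.
- **Bolt:** I pushed it up along its arc with closed fingers until it met a firm stop at about 14 N. The handle centre then triangulated to (0.604, 0.088, 0.215), against the 0.211 m height expected when home.
- **Nut:** I gripped the bar and turned it clockwise in stages, about 2.83 rad by the pictures, until the torque rose to 1.1 N m.
- **Stop check:** I regripped and twisted again. The torque reached 1.0 N m within 0.13 rad, the jaws slipped on the bar, and the bar's angle stayed the same (2.156 rad before, 2.166 rad after). So the nut is on its stop.
- **Last checks:** After release, the handle centre was at (0.602, 0.090, 0.211), so the bolt is upright to within the measuring error. The gripper was well clear with no contact force. Compared with the first pictures, only the arm, its shadows and the clamp had changed, so no bystander moved.

No check failed. The bar's height read 3 to 4 mm high in one picture, which is measuring noise.

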